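# Set the back-at clock sign to three o'clock

### The arm

A 6-joint arm with a two-finger parallel gripper is mounted at the origin on the work surface. World frame = base frame: x ahead of the robot, y to its left, z up, the work surface at z = 0. Lengths are in m, angles in rad, forces in N, time in s.
With the tool pointing down it reaches from about 0.225 to 0.875 m from the base axis. Payload 3.4 kg.
Tool frame: the origin (TCP) lies between the finger pads; the fingertips stand 11 mm ahead of it and the grasp point (between the pads) lies 8 mm behind it; z points along the fingers, y is the line along which they close (so a half turn about z gives the same grasp; the last joint's range is limited). The gripper opens to 85 mm and grips with 20 to 120 N. Pads are 22 mm wide; open, the fingers measure 114 mm over their backs; the gripper's body (76 mm by 85 mm) begins 54 mm behind the grasp point. The pads swing forward as they close: fully open they stand 13 mm farther back than shut.
Start: joints at [1.045, 0.276, 1.505, -0, 1.361, -0.121], TCP at [0.226, 0.529, 0.242] pointing down, gripper open.
Joint ranges: [-2.89, 2.89], [-0.75, 2.08], [0.22, 2.7], [-1.18, 4.32], [0.11, 2.71], [-2.7, 2.7]. Speed limits (rad/s): [2.57, 2.57, 3.14, 3.14, 3.14, 3.14].

### API

Orientations are given as a unit quaternion [w, x, y, z].
In Python, from rig import manip, imaging gives the robot as it stands. The module is installed in compiled form; this text tells all that it offers.
- The arm moves only by the tool jog_arm, never from a script. Its argument "deltas" is one flat list of numbers, 7 for each row, row after row: the turn, a rotation vector about the world's x, y, z in degrees, then the shift along the world's x, y, z in mm, then the opening, from 0 (shut) to 1 (fully open). In form: [ax, ay, az, tx, ty, tz, gripper, ax, ay, az, tx, ty, tz, gripper, ...]. A call has 1 to 20 rows; each row is the pose to reach, as a shift and turn from the pose commanded when the call began; what a row does not reach only later rows make up. A row lasts 1/10 s, in which the tool goes at most 50 mm and 8.59 degrees, less where a joint would pass 70% of its speed; a pose out of reach is approached as far as the arm can. A call with a gripper value outside its range is refused whole. The fingers move at their own pace and stop on an object; "grip_force" is the grip in N (left out, the last holds). Time passes only in rows, so rows that repeat a pose let the fingers close. It gives the time, the measured TCP pose, the force, the opening and the grip force at its end, in the units of the state.
- manip.get_state(): the state, without advancing time (a new reading comes with each control period).
- imaging.get_image(name): name is "scene" or "top" or "wrist"; returns the picture (420x560x3 uint8, blue, green, red); there is no depth.
- imaging.calibration(name): a dict with "mtx" (3x3 intrinsics, pixels), "cam_to_world" (4x4, takes a point from camera to world coordinates). Camera axes: x right, y down, z forward; pixel columns grow to the right and rows downward; lengths in m; the calibration is good to about 2 mm. The wrist camera is an equidistant fisheye: a pixel r from the principal point sees the ray r / f radians off the axis. A picture is of the moment at which its call begins: read the wrist's pose just before it. calibration takes no time and is no camera call; for the wrist camera it gives the pose at the moment of the call.
- manip.sign_off(): hands the job in; it is judged then, once.
The state is a dict: "clock": time; "qpos": joint angles; "qd": joint speeds; "effort": joint torques, N m; "position": TCP position; "ee_rot": TCP orientation; "contact_force": force on the tool from outside, world axes, zero at the start; "moment": the same for the moment, N m; "width": finger opening in m; "gripper_force": force on a finger pad.
Only numpy, scipy, OpenCV 4.12 (cv2) and the standard library are available. Lean on these libraries where they do the work, as an engineer would, in place of code of your own. Each camera call takes 0.05 s, during which the arm holds its last target. There are 200 camera calls.

### The job

The shopkeeper is stepping out until three: set the clock sign that lies on the table to three o'clock, by pushing its two hands round gently until the long hand points straight at the twelve mark (the red double bar below the cup picture) and the short hand straight at three. Only push the hands, don't pinch or force them; don't pick up or shift the sign, and leave the goods on and around it where they stand.

Things in the scene. Friction and masses are not known exactly. Their poses are not given: they have to be found in the camera images.
- sign: The shop's clock sign, loose on its back: plywood board 380 x 300 x 9 mm, about 0.7 kg; slides if dragged. Origin on the table under the dial's centre, the axis of both hands. x points to the dial's twelve mark (red double bar, next to the teal header with the cup picture), y to nine, -y to three, z up. Board edges: 230 mm towards x, 150 mm towards -x, 150 mm to each side.
- dial_center (a point): Centre of the cream dial, on its face 10 mm above the table. The dial is 280 mm across with twelve hour bars, no numerals, flush with the face. A brass rivet 22 mm across stands here, up to 30.5 mm above the table.
- sign_top (a point): Middle of the sign's top edge, above the cup picture, 230 mm from the dial's centre in the sign's x direction.
- minute_hand (a joint): Long slender black hand: 125 mm from axis to tip, 9 mm wide, 25 mm tail, underside 21 and top 26 mm above the table; passes above the short hand, not geared to it. Angle in rad: 0 at twelve, growing CLOCKWISE seen from above (pi/2 at three), no stops. Friction about 0.035 N m, no spring: stays where left. Starts anywhere but within 43 degrees of twelve.
- minute_tip (a point): Tip of the long hand, at mid thickness, 125 mm from the axis.
- hour_hand (a joint): Short broad black hand: 80 mm from axis to tip, 12 mm wide, but 19 mm between 51 and 73 mm from the axis, no tail, underside 14 and top 19 mm above the table. Angle in rad: 0 at twelve, growing CLOCKWISE seen from above, no stops. Friction about 0.035 N m, no spring: stays where left. Starts between four and ten o'clock, perhaps beneath the long hand.
- hour_tip (a point): Tip of the short hand, at mid thickness, 80 mm from the axis.
- balm_tin: Bystander: round flat aluminium balm tin with a cream label, 70 mm across, 24 mm high. Loose; origin at the centre of its underside.
- cream_jar: Bystander: white round cream jar with a navy band, 74 mm across, 55 mm high. Loose; origin at the centre of its underside.
- candle_jar: Bystander: amber glass candle jar with a wooden lid, 72 mm across, 80 mm high. Loose; origin at the centre of its underside.
- lotion_bottle: Bystander: white lotion bottle with a pump head, 52 mm across, 161 mm high. Loose; origin at the centre of its underside.
- orchid_pot: Bystander: small orchid with pink flowers in a terracotta pot 80 mm across and 70 mm high; leaves spread about 75 mm from the pot's axis, flowers up to about 215 mm. Loose; origin at the centre of its underside.
- gift_box: Bystander: square gift box with a lilac ribbon, 85 x 85 x 45 mm, bow up to about 60 mm. Loose; origin at the centre of its underside.
- lip_tin: Bystander: very small aluminium lip-balm tin, 44 mm across, 16 mm high, left standing on the sign's teal header. Loose; origin at the centre of its underside.

How it is judged:
At the end, for the whole second after the job is handed in: Long hand's tip within 11 mm (5 degrees) of the line from the centre to twelve, short hand's tip within 10 mm (7 degrees) of the line to three, both at rest; the sign within 15 mm of its start (top edge 20 mm), every bystander within 20 mm (y of minute_tip in the frame of sign between -0.011 and 0.011 m and x of minute_tip in the frame of sign above 0.1 m and x of hour_tip in the frame of sign between -0.01 and 0.01 m and y of hour_tip in the frame of sign below -0.06 m and velocity of joint minute_hand between -0.05 and 0.05 rad/s and velocity of joint hour_hand between -0.05 and 0.05 rad/s and distance of sign from where it was at the start of the episode below 0.015 m and distance of each of sign_top, balm_tin, cream_jar, candle_jar, lotion_bottle, orchid_pot, gift_box, lip_tin from where it was at the start of the episode below 0.02 m and linear speed of sign below 0.01 m/s); the robot touches nothing.
It fails at once if the sign is shifted by more than 15 mm (20 mm at its top edge), or picked up (distance of sign from where it was at the start of the episode above 0.015 m or distance of sign_top from where it was at the start of the episode above 0.02 m).
It fails at once if a bystander is moved, carried or knocked over (more than 20 mm or 0.3 rad) (distance of any of balm_tin, cream_jar, candle_jar, lotion_bottle, orchid_pot, gift_box, lip_tin from where it was at the start of the episode above 0.02 m or angle between any of balm_tin, cream_jar, candle_jar, lotion_bottle, orchid_pot, gift_box, lip_tin's own z axis and vertical above 0.3 rad).
It fails at once if the sign or its hands are pinched or forced (fingers on them with more than 16 N) (contact force between the fingers and sign above 16 N).
It also fails if it takes over 58 s, if anything falls off the work surface, if the arm or the gripper's body presses on something with over 40 N, if the wrist force passes 120 N, or if a joint passes its speed limit or range.

## Working session

There is one attempt and no reset: what is moved stays moved. The work goes in short steps, Python scripts to look and compute and a tool call to move; the robot and the scene stay as the last step left them, time stands still between calls to the robot, and variables do not carry over. Pictures are saved under pics/ and viewed, at most 10 in all, crops included, and the job is handed in when it is done.

Besides the shell and the picture viewer there is one more tool, called after "Emit:" as a command line: name --argument value ..., lists and objects as JSON in quotes. jog_arm: Moves the arm, as the interface text tells. Its arguments: {"type":"object","properties":{"deltas":{"type":"array"},"grip_force":{"type":"number"}},"required":["deltas"]}

```bash
mkdir -p pics
python3 - <<'E'
from rig import manip, imaging
import cv2,numpy as np
for n in("top","scene"):
    cv2.imwrite(f"pics/{n}0.png",imaging.get_image(n)); c=imaging.calibration(n); print(n,c["mtx"].tolist(),np.round(c["cam_to_world"],4).tolist())
s=manip.get_state();print(s["clock"],s["position"],s["ee_rot"],s["width"])
E
```

```text
top [[439.0857330555616, 0.0, 287.8382973877559], [0.0, 439.0857330555616, 205.30478898550797], [0.0, 0.0, 1.0]] [[0.0183, -0.9796, 0.1999, 0.3828], [-0.9998, -0.0183, 0.002, 0.04], [0.0017, -0.1999, -0.9798, 1.0594], [0.0, 0.0, 0.0, 1.0]]
scene [[418.9149780615407, 0.0, 269.09891682259143], [0.0, 418.9149780615407, 208.37423880741795], [0.0, 0.0, 1.0]] [[-0.7704, 0.4008, -0.4958, 1.0997], [0.6375, 0.4758, -0.6059, 0.6843], [-0.0069, -0.7829, -0.6221, 0.7278], [0.0, 0.0, 0.0, 1.0]]
0.1 [0.22621975 0.52812792 0.24150067] [-2.78391241e-04  2.01009280e-01  9.79588961e-01 -8.12456999e-04] 0.08585143879982265
```

View pics/top0.png

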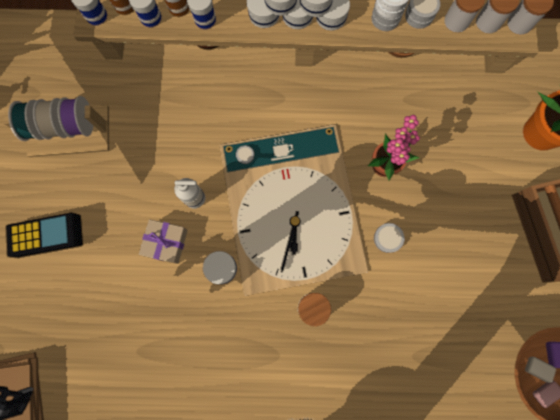

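View pics/scene0.png

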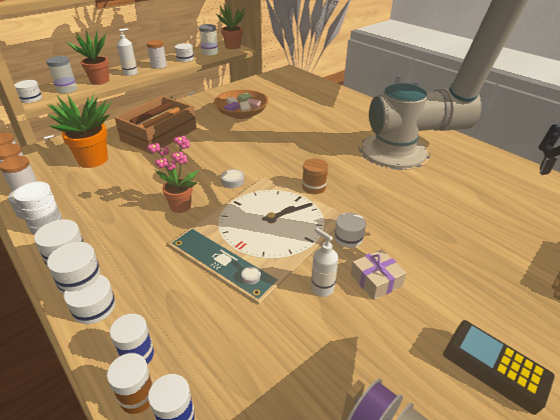

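The top view shows the dial centred at about (295,221), the red double bar at (286,173), and the hands overlapping around six: long tip near (283,271), short tip near (294,252). Next I measure them.

```bash
cat > h.py <<'E'
from rig import manip, imaging
import cv2,numpy as np
def ray(n,px,z):
    c=imaging.calibration(n);T=np.array(c["cam_to_world"]);d=T[:3,:3]@np.linalg.inv(c["mtx"])@np.array([px[0],px[1],1.])
    return (T[:3,3]+d*(z-T[2,3])/d[2])[:2]
def big(m):
    c,_=cv2.findContours(m.astype(np.uint8),0,2);return sorted(c,key=cv2.contourArea)[::-1]
E
python3 - <<'E'
from h import *
im=imaging.get_image("top");hsv=cv2.cvtColor(im,40);b,g,r=[im[...,i].astype(int) for i in range(3)]
red=((r-g>70)&(r-b>50)); red[:150]=0;red[200:]=0;red[:,:260]=0;red[:,310:]=0
ys,xs=np.nonzero(red);tw=ray("top",(xs.mean(),ys.mean()),.01);print("red",len(xs),xs.mean(),ys.mean(),tw)
# dial: ellipse from low-saturation
m=(hsv[...,1]<75)&(hsv[...,2]>60);m[:160]=0;m[290:]=0;m[:,:232]=0;m[:,358:]=0
c=big(m)[0];h=cv2.convexHull(c);P=np.array([ray("top",p[0],.01) for p in h])
(cc,ax,_)=cv2.fitEllipse(P.astype(np.float32)*1000);print("dial",cc,ax)
x0,y0=215,120
cr=cv2.resize(im[y0:300,x0:375],None,fx=4.9,fy=3.3*1.0,interpolation=cv2.INTER_CUBIC) if 0 else cv2.resize(im[160:290,225:365],None,fx=4.5,fy=4.5,interpolation=cv2.INTER_CUBIC)
cv2.imwrite("pics/crop1.png",cr)
E
```

```text
red 34 285.2647058823529 173.61764705882354 [0.67683698 0.05001237]
dial (556.7830200195312, 25.33868408203125) (277.9040832519531, 278.53466796875)
```

View pics/crop1.png

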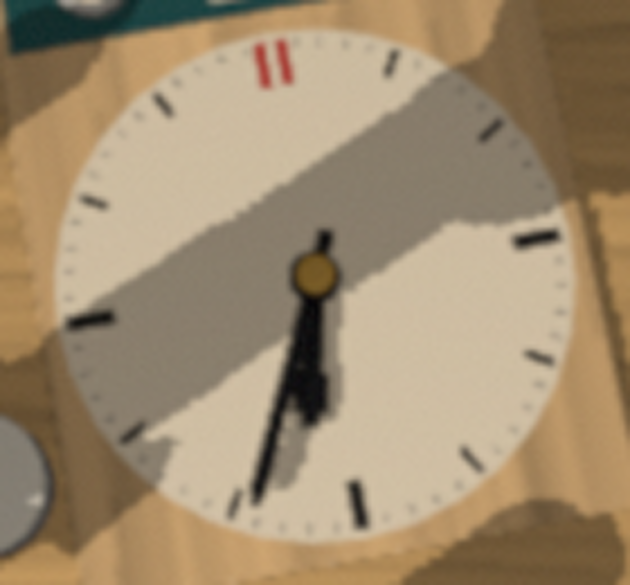

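The crop shows red bar (274,63), three bar (537,238), nine bar (91,320), six bar (358,505), rivet (315,275), long tip (257,500) and short tip (313,423).

```bash
cat >> h.py <<'E'
def pol(C,a,p):
    d=np.array(p)-C;return np.hypot(*d), np.degrees(a-np.arctan2(d[1],d[0]))%360
E
python3 - <<'E'
from h import *
f=lambda u,v,z: ray("top",((u+.5)/4.5-.5+225,(v+.5)/4.5-.5+160),z)*1000
m={k:f(*v,10) for k,v in {}.items()}
g=lambda u,v,z: f(u,v,z/1000)/1000*1 if 0 else ray("top",((u+.5)/4.5-.5+225,(v+.5)/4.5-.5+160),z/1000)*1000
t,th,n,s=g(274,63,10),g(537,238,10),g(91,320,10),g(358,505,10);riv=g(315,275,30)
print(t,th,n,s,"riv",riv,(t+s)/2,(th+n)/2)
d=t-s;e=n-th;print(np.degrees(np.arctan2(d[1],d[0])),np.degrees(np.arctan2(e[1],e[0]))-90)
C=np.array([556.8,25.3]);a=np.radians(11.)
print("min",pol(C,a,g(257,500,26)),"hour",pol(C,a,g(313,423,19)))
for k,(u,v,z) in dict(lotion=(187,183,161),tin=(219,267,24),jar=(390,237,55),candle=(314,309,80),orch=(389,157,60),gift=(163,241,45)).items(): print(k,ray("top",(u,v),z/1000))
E
```

```text
[676.86469314  49.430308  ] [581.60337241 -94.55719336] [532.45632617 144.66541011] [436.9944232    0.59797876] riv [555.75244642  25.35907811] [556.92955817  25.01414338] [557.02984929  25.05410838]
11.506920131539475 11.609582877573885
min (np.float64(122.33581650222376), np.float64(204.3470667870987)) hour (np.float64(78.03885374731001), np.float64(190.8172825359186))
lotion [0.61013721 0.2553971 ]
tin [0.44379294 0.20042758]
jar [ 0.51767962 -0.19438085]
candle [ 0.35385615 -0.01900217]
orch [ 0.70837853 -0.19622675]
gift [0.49992048 0.32991158]
```

Emit:
jog_arm --deltas '[0,0,35,220,-516,0,0,0,0,35,220,-516,0,0,0,0,35,220,-516,0,0,0,0,35,220,-516,0,0,0,0,35,220,-516,0,0,0,0,35,220,-516,0,0,0,0,35,220,-516,0,0,0,0,35,220,-516,0,0,0,0,35,220,-516,0,0,0,0,35,220,-516,0,0,0,0,35,220,-516,0,0,0,0,35,220,-516,0,0,0,0,35,220,-516,-50,0,0,0,35,220,-516,-100,0,0,0,35,220,-516,-140,0,0,0,35,220,-516,-170,0,0,0,35,220,-516,-180,0,0,0,35,220,-516,-180,0]'

```text
clock: 1.95
position: [0.4456, 0.0127, 0.0613]
ee_rot: [-0.002, -0.103, 0.995, 0.0]
contact_force: [-0.0, 0.3, 0.1]
width: -0.0003
gripper_force: 0.0
```

Run:
```python
from h import *
a=imaging.get_image("wrist");b=imaging.get_image("scene")[150:300,180:380]
b=cv2.resize(b,(560,420));cv2.imwrite("pics/w1.png",cv2.resize(np.vstack([a,b]),None,fx=.71,fy=.71))
```

```text
(no output)
```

View pics/w1.png

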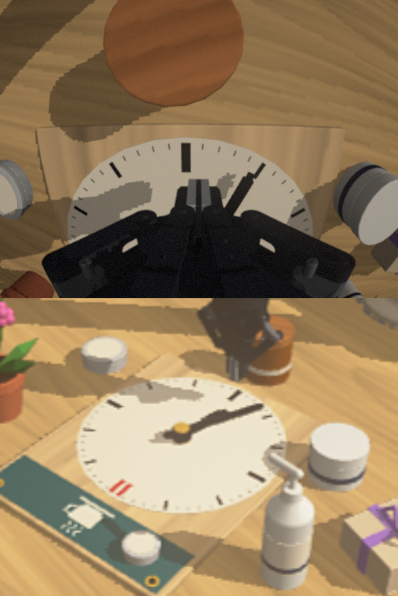

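The wrist view (top half) shows the shut fingertips near (200,185), clear of the long hand's tip at (262,165). The way down is free.

Emit:
jog_arm --deltas '[0,0,0,0,0,-15,0,0,0,0,0,0,-25,0,0,0,0,0,0,-32,0,0,0,0,0,0,-32,0,0,0,0,0,0,-32,0]'

```text
clock: 2.55
position: [0.4468, 0.0125, 0.0307]
ee_rot: [0.0, -0.103, 0.995, -0.0]
contact_force: [-0.3, -0.1, 0.4]
width: 0.0
gripper_force: 0.0
```

Run:
```python
import numpy as np
C=np.array([557,25.1]);P=np.array([445.7,12.5])
for f in range(185,370,8):
    a=np.radians(11.55-f); print(f,np.round(C+110*np.array([np.cos(a),np.sin(a)])-P).astype(int).tolist(),end="; ")
```

```text
185 [2, 0]; 193 [1, 15]; 201 [3, 31]; 209 [6, 46]; 217 [12, 60]; 225 [20, 73]; 233 [29, 85]; 241 [40, 96]; 249 [52, 105]; 257 [66, 113]; 265 [80, 118]; 273 [95, 121]; 281 [110, 123]; 289 [126, 122]; 297 [141, 119]; 305 [155, 114]; 313 [169, 106]; 321 [181, 98]; 329 [192, 87]; 337 [202, 75]; 345 [210, 62]; 353 [216, 48]; 361 [219, 33]; 369 [221, 17];
```

Emit:
jog_arm --deltas '[0,0,0,1,15,-1,0,0,0,0,3,31,-1,0,0,0,0,6,46,-1,0,0,0,0,12,60,-1,0,0,0,0,20,73,-1,0,0,0,0,29,85,-1,0,0,0,0,40,96,-1,0,0,0,0,52,105,-1,0,0,0,0,66,113,-1,0,0,0,0,80,118,-1,0,0,0,0,95,121,-1,0,0,0,0,110,123,-1,0,0,0,0,126,122,-1,0,0,0,0,141,119,-1,0,0,0,0,155,114,-1,0,0,0,0,169,106,-1,0,0,0,0,181,98,-1,0,0,0,0,181,98,-1,0,0,0,0,181,98,-1,0]'

```text
clock: 4.45
position: [0.6274, 0.1101, 0.0291]
ee_rot: [-0.0, -0.102, 0.995, 0.0]
contact_force: [0.4, -0.0, 0.4]
width: -0.0002
gripper_force: 0.0
```

Run:
```python
from h import *
im=imaging.get_image("top");cv2.imwrite("pics/crop2.png",cv2.resize(im[130:290,215:365],None,fx=3.6,fy=3.6,interpolation=cv2.INTER_CUBIC))
```

```text
(no output)
```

View pics/crop2.png

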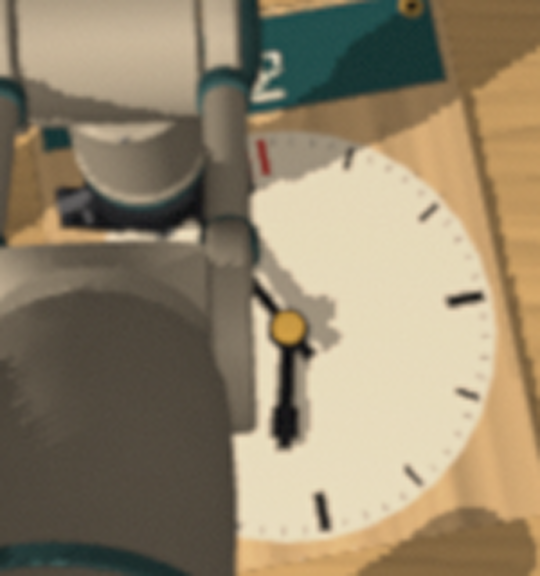

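The crop shows the long hand being pushed as planned, now up-left of the rivet from (289,327) through (255,283), about 330°. The short hand is undisturbed.

Emit:
jog_arm --deltas '[0,0,0,10,-8,0,0,0,0,0,18,-18,0,0,0,0,0,25,-30,0,0,0,0,0,31,-42,0,0,0,0,0,31,-42,0,0,0,0,0,31,-42,0,0]'

```text
clock: 5.1
position: [0.6586, 0.0678, 0.0292]
ee_rot: [-0.0, -0.102, 0.995, 0.0]
contact_force: [0.0, 0.1, -0.3]
width: 0.0003
gripper_force: 0.0
```

Run:
```python
from h import *
im=imaging.get_image("scene");cv2.imwrite("pics/s2.png",cv2.resize(im[150:310,150:350],None,fx=3.6,fy=3.6,interpolation=cv2.INTER_CUBIC))
```

```text
(no output)
```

View pics/s2.png

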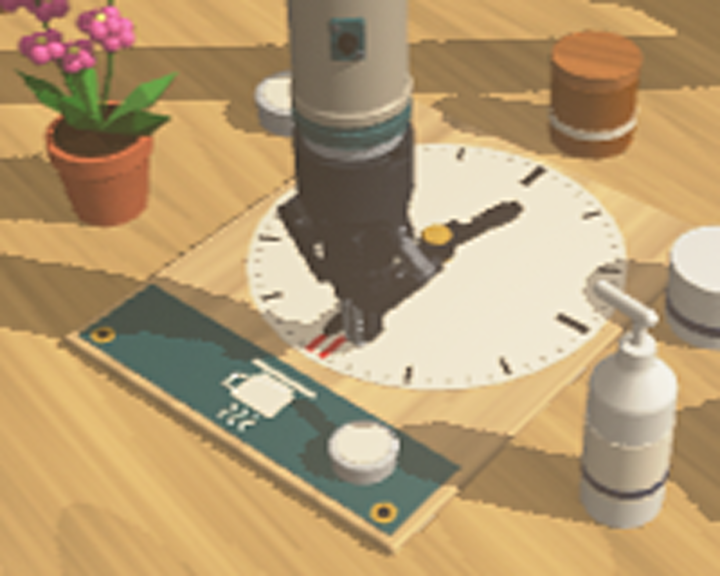

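Emit:
jog_arm --deltas '[0,0,0,-3,15,0,0,0,0,0,-3,15,30,0,0,0,0,-3,15,60,0,0,0,0,-50,8,60,0,0,0,0,-90,0,60,0,0,0,0,-130,-10,60,0,0,0,0,-162,-17,60,0,0,0,0,-162,-17,60,0,0,0,0,-162,-17,60,0]'

```text
clock: 6.05
position: [0.496, 0.0526, 0.0899]
ee_rot: [0.001, -0.103, 0.995, 0.0]
contact_force: [0.7, -0.2, 0.7]
width: 0.0004
gripper_force: 0.0
```

Run:
```python
from h import *
im=imaging.get_image("top");cv2.imwrite("pics/crop3.png",cv2.resize(im[160:290,225:365],None,fx=4.5,fy=4.5,interpolation=cv2.INTER_CUBIC))
```

```text
(no output)
```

View pics/crop3.png

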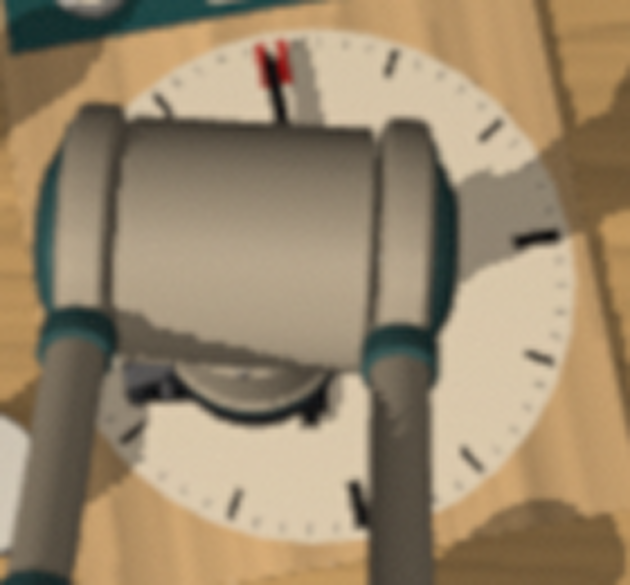

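Run:
```python
from h import *
C=np.array([557,25.1]);a=np.radians(11.55)
g=lambda u,v,z: ray("top",((u+.5)/4.5-.5+225,(v+.5)/4.5-.5+160),z/1000)*1000
print(pol(C,a,g(271,47,26)),pol(C,a,g(284,123,26)),g(274,63,10))
R=np.array([[np.cos(a),-np.sin(a)],[np.sin(a),np.cos(a)]])
P=np.array([497,59.])
for f in range(218,114,-8):
    t=np.radians(f);print(f,np.round(C+R@(63*np.array([np.cos(t),-np.sin(t)]))-P).astype(int).tolist(),end="; ")
print(C+R@[-28,-60]-P)
```

```text
(np.float64(127.02985633526872), np.float64(359.7447017717076)) (np.float64(84.01350397951434), np.float64(359.0705519618635)) [676.86469314  49.430308  ]
218 [4, -6]; 210 [0, -14]; 202 [-2, -22]; 194 [-3, -31]; 186 [-3, -40]; 178 [-1, -49]; 170 [1, -57]; 162 [5, -65]; 154 [10, -72]; 146 [16, -79]; 138 [23, -85]; 130 [30, -89]; 122 [38, -93]; [ 44.58037044 -98.29126512]
```

Emit:
jog_arm --deltas '[0,0,0,0,8,-20,0,0,0,0,0,8,-40,0,0,0,0,0,8,-55,0,0,0,0,0,8,-64,0,0,0,0,0,8,-64,0,0,0,0,0,8,-64,0]'

```text
clock: 6.7
position: [0.4974, 0.0598, 0.0255]
ee_rot: [0.0, -0.103, 0.995, 0.0]
contact_force: [-0.2, 0.6, 0.1]
width: 0.0001
gripper_force: 0.0
```

The long hand's tip at (271,47) in the crop works out to 359.5°, so it is done. Now I push the short hand.

Emit:
jog_arm --deltas '[0,0,0,2,-6,0,0,0,0,0,0,-14,0,0,0,0,0,-2,-22,0,0,0,0,0,-3,-31,0,0,0,0,0,-3,-40,0,0,0,0,0,-1,-49,0,0,0,0,0,1,-57,0,0,0,0,0,5,-65,0,0,0,0,0,10,-72,0,0,0,0,0,16,-79,0,0,0,0,0,23,-85,0,0,0,0,0,30,-90,0,0,0,0,0,38,-95,0,0,0,0,0,44,-98,0,0,0,0,0,44,-98,0,0,0,0,0,44,-98,0,0]'

```text
clock: 8.3
position: [0.5406, -0.0384, 0.0253]
ee_rot: [0.0, -0.103, 0.995, 0.0]
contact_force: [-0.5, 0.6, -0.5]
width: -0.0003
gripper_force: 0.0
```

Run:
```python
from h import *
p=manip.get_state()["position"][:2]*1000
print(pol(np.array([557,25.1]),np.radians(11.55),p))
a=cv2.resize(imaging.get_image("top")[160:290,225:365],(560,520),interpolation=2)
cv2.imwrite("pics/c4.png",a)
```

```text
(np.float64(65.62248812860524), np.float64(115.9979170680757))
```

View pics/c4.png

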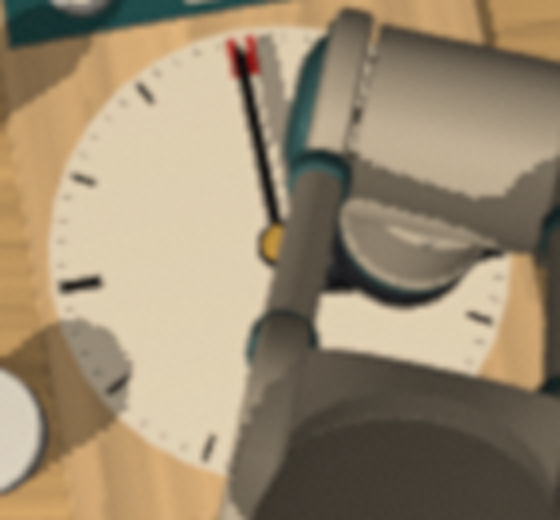

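The crop shows the long hand on the red bar (242,62), with the arm hiding the short hand. From the finger position the short hand should still be a little short of three, so I push 6 mm more, then retreat and look.

Emit:
jog_arm --deltas '[0,0,0,3,1,0,0,0,0,0,6,1,0,0,0,0,0,6,1,0,0,0,0,0,6,1,0,0,0,0,0,-12,-3,0,0,0,0,0,-12,-3,30,0,0,0,0,-12,-3,70,0,0,0,0,-12,-3,110,0,0,0,0,-60,30,120,0,0,0,0,-90,70,120,0,0,0,0,-110,110,120,0,0,0,0,-130,150,120,0,0,0,0,-140,190,120,0,0,0,0,-150,220,120,0,0,0,0,-150,220,120,0,0,0,0,-150,220,120,0]'

```text
clock: 9.95
position: [0.3903, 0.1819, 0.1454]
ee_rot: [0.0, -0.104, 0.995, -0.0]
contact_force: [1.0, -0.3, -0.2]
width: 0.0002
gripper_force: 0.0
```

Run:
```python
from h import *
cv2.imwrite("pics/crop5.png",cv2.resize(imaging.get_image("top")[160:290,225:365],None,fx=4.5,fy=4.5,interpolation=2))
```

```text
(no output)
```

View pics/crop5.png

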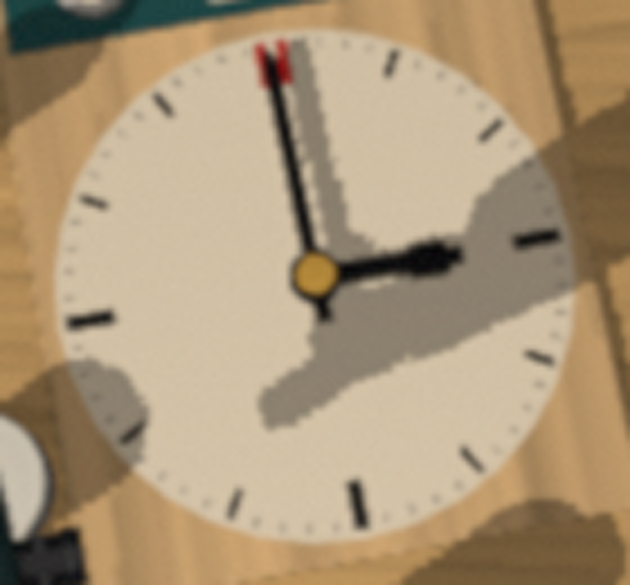

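The crop shows the long hand on the double bar (273,50), the short hand's tip at (461,255) aimed almost at the three bar (537,238).

Run:
```python
from h import *
C=np.array([557,25.1]);a=np.radians(11.55)
g=lambda u,v,z: ray("top",((u+.5)/4.5-.5+225,(v+.5)/4.5-.5+160),z/1000)*1000
print(pol(C,a,g(461,255,18)),pol(C,a,g(430,259,18)),pol(C,a,g(271,50,26)))
```

```text
(np.float64(78.97211891366865), np.float64(92.02343174022273)) (np.float64(62.20616848632864), np.float64(91.75039181381887)) (np.float64(125.37082758110209), np.float64(359.6017336226165))
```

```bash
python3 -c "
from rig import manip
print(manip.sign_off())"
```

```text
the job is handed in; nothing more can be done
None
```

I set the clock sign to three o'clock and handed the job in at about 10 s: from the last camera view the long hand is at about 359.6° and the short hand at about 92°, both within tolerance, the dial marks have not moved, and I saw no sign of the goods being touched (I did not re-measure their positions).

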